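Hold the cuvette in the light path

ROBOT

A 6-joint arm with a two-finger parallel gripper is mounted at the origin on a cart in front of the work surface, level with it; the furniture and walls round the work are solid. World frame = base frame: x ahead of the robot, y to its left, z up, the work surface at z = 0. Lengths are in mm, angles in degrees, forces in N, time in s.
With the tool pointing down it reaches from about 375 to 900 mm from the base axis. Payload 3.1 kg.
Tool frame: the origin (TCP) lies midway between the tips of the shut fingers; the grasp point (between the pads) lies env.grip_point_offset behind it (env.grip_point_offset is the distance from the TCP to the grasp point, in mm); z points along the fingers, y is the line along which they close (so a half turn about z gives the same grasp; the last joint's range is limited). The gripper opens to 87 mm and grips with 3 to 60 N. Pads are 19 mm wide; open, the fingers measure 117 mm over their backs; the gripper's body (75 mm by 190 mm) begins 51 mm behind the grasp point.
Start: joints at [53.543, 30.224, 82.088, -0, 67.689, -10.227], TCP at [276.193, 560.637, 222.548] pointing down, gripper open.
Joint ranges: [-176.69, 176.69], [-43.24, 126.21], [12.49, 139.97], [-82, 262], [0, 151.66], [-163.58, 163.58]. Speed limits (degrees/s): [159.86, 159.86, 180, 180, 180, 180].

INTERFACE

Orientations are given as a 3x3 rotation matrix whose columns are the frame's x, y, z axes.
In Python, from plant import env gives the robot as it stands.
- The arm moves only by the tool arm_command, never from a script. Its argument "motion" is a list of rows, each a list of 3 entries, a list of its own where there are three numbers: the turn, a rotation vector about the world's x, y, z in rad, then the shift along the world's x, y, z in cm, then the closure, from 0 (fully open) to 1 (shut). In form: [[[wx, wy, wz], [dx, dy, dz], jaw], ...]. A call has 1 to 12 rows; each row shifts and turns the commanded pose from where the row before left it; what a row does not reach is not made up. A row lasts 1/12 s, in which the tool goes at most 41.7 mm and 7.16 degrees, less where a joint would pass 70% of its speed; a pose out of reach is approached as far as the arm can. A call is refused whole if a number of a shift passes 4.17 or a number of a turn 0.125, either way. A call with a gripper value outside its range is refused whole. The fingers move at their own pace and stop on an object; "squeeze" is the grip in N (left out, the last holds). Time passes only in rows, so rows that do not move let the fingers close. It gives the time, the measured TCP pose, the force, the opening and the grip force at its end, in the units of the state.
- env.read_state(): the state, without advancing time (a new reading comes with each control period).
- env.grab_frame(name): name is "scene" or "top" or "wrist"; returns the picture (400x640x3 uint8, red, green, blue); there is no depth.
- env.camera_params(name): a dict with "fx", "fy", "cx", "cy" (pixels), "pose" (4x4, takes a point from camera to world coordinates). Camera axes: x right, y down, z forward; pixel columns grow to the right and rows downward; lengths in mm; the calibration is good to about 2 mm. A picture is of the moment at which its call begins: read the wrist's pose just before it. camera_params takes no time and is no camera call; for the wrist camera it gives the pose at the moment of the call.
- env.sign_off(): hands the job in; it is judged then, once.
The state is a dict: "time": time; "q": joint angles; "qvel": joint speeds; "joint_torque": joint torques, N m; "position": TCP position; "tcp_rot": TCP orientation; "ft_force": force on the tool from outside, world axes, zero at the start; "wrist_torque": the same for the moment, N m; "grip_width": opening from 0.0 (shut) to 1.0 (fully open); "finger_force": force on a finger pad.
Only numpy, scipy, OpenCV 4.12 (cv2) and the standard library are available. Lean on these libraries where they do the work, as an engineer would, in place of code of your own. Each camera call takes 0.05 s, during which the arm holds its last target. There are 200 camera calls.

TASK

First slide the beam shutter on the lamp housing fully open. Then take the long cuvette out of its rack, gripping it by its two broad frosted faces only and never touching its clear end windows, and finish holding it upright and still in the light path: midway between lamp and detector, with the beam running squarely through both end windows at their middle. Keep it in the gripper when the program ends, not resting on or knocking against anything, and leave the square cuvette, bottle, beaker and dish where they are.

Things in the scene. Friction and masses are not known exactly. Their poses are not given: they have to be found in the camera images.
- long_cuvette: The long cuvette, a glass cell with a flat white stopper, loose, about 36 g: 26.5 (own x) x 16 (own y) x 48 mm tall, stopper 2.5 mm higher. Origin: centre of its underside. Its two broad faces (own +y and -y, 26 x 48 mm) are frosted white: grip these, 16 mm apart. Light passes along own x through the clear ends. It stands in an end slot of the rack, underside 6 mm above the worktop.
- cuvette_mid (a point): Middle of the long cuvette, 24 mm above its underside: the centre of its windows' height. Axes as the cuvette.
- window_a: Clear window of the long cuvette on its own +x end, 12 mm wide, 44 mm tall, 0.75 mm proud of the frosted faces' ends. Origin at the middle of the pane. Not to be touched by the gripper.
- window_b: The like clear window on the own -x end. Not to be touched by the gripper.
- cuvette_rack: Grey plastic rack, fixed, 150 (own x) x 56 (own y) x 20 mm tall; origin: centre of its underside. Three slots in a row along own x at -45, 0, +45 mm, each 30.5 (x) x 19 (y) mm, 14 mm deep. The long cuvette stands in one end slot, the square one in the other (which varies), own x along the rack's x; the middle slot is empty.
- light_bench: Optical bench, fixed: aluminium base 100 (own x) x 260 (own y) x 12 mm; white lamp housing at own +y (y +44 to +122 mm), white detector housing at own -y (y -122 to -44 mm), both 80 mm wide, 96 mm tall. The gap between is open above and at both sides; shutter blade and detector port leave 78 mm of it along y. Origin: centre of the underside.
- beam_mid (a point): Middle of the light path: the point on the beam midway between lamp and detector, 75 mm above the worktop (63 mm above the base plate). The narrow beam runs along this frame's y axis, level; x is across it, z up.
- shutter (a joint): Shutter slide on the lamp housing, m: about 0 = closed (dark blade in front of the lamp port), 0.03 = fully open at its end stop. It opens toward the bench's own -x (the robot's side), needs about 2 N, and stays where it is left.
- shutter_tab (a point): Point on the shutter's black thumb tab, which stands on the lamp housing: 10 mm (bench x) by 16 mm (bench y), 100.5 to 124.5 mm above the worktop, this point at 114.5 mm on its middle line. Below it the slide's flat carriage. Pinch it across bench x or push it. Axes as the bench.
- square_cuvette: Square cuvette, 16 x 16 x 48 mm, in the rack's other end slot; origin: centre of its underside. Leave it there.
- buffer_bottle: White plastic bottle with a screw cap, 36 mm diameter, 82 mm tall, right of the optical bench; origin: centre of its underside. Leave alone.
- beaker: Glass beaker, 52 mm diameter, 66 mm tall, behind the work; origin: centre of its underside. Leave alone.
- petri_dish: Covered petri dish, 89 mm diameter, 16 mm tall, left of the rack; origin: centre of its underside. Leave alone.
Not all that is in view belongs to the job. Several things have the shape of the cuvette_rack; the one meant has the colours described above.

How it is judged:
By the outcome, as a careful person would: the job done as asked, in the order asked, and still so for the second after the job is handed in, while the arm keeps its last pose, push and grip.
It also fails if it takes over 51 s, if anything falls off the work surface, if the arm or the gripper's body presses on something with over 40 N, if the wrist force passes 120 N, or if a joint passes its speed limit or range.

## Working session

There is one attempt and no reset: what is moved stays moved. The work goes in short steps, Python scripts to look and compute and a tool call to move; the robot and the scene stay as the last step left them, time stands still between calls to the robot, and variables do not carry over. Pictures are saved under pics/ and viewed, at most 10 in all, crops included, and the job is handed in when it is done.

Besides the shell and the picture viewer there is one more tool, called after "Emit:" as a command line: name --argument value ..., lists and objects as JSON in quotes. arm_command: Moves the arm, as the interface text tells. Its arguments: {"type":"object","properties":{"motion":{"type":"array","items":{"type":"array"}},"squeeze":{"type":"number"}},"required":["motion"]}

```bash
mkdir -p pics; ls
python3 - <<'E'
from plant import env
import cv2, numpy as np
print(env.grip_point_offset)
for n in("scene","top"):
    p=env.camera_params(n); print(n,p['fx'],p['fy'],p['cx'],p['cy'],np.round(p['pose'],3).tolist())
    cv2.imwrite(f'pics/{n}0.png',env.grab_frame(n)[:,:,::-1])
s=env.read_state();print(s['time'],s['position'],s['tcp_rot'],s['grip_width'])
E
```

```text
pics
18.700000000000003
scene 445.3681983260016 445.3681983260016 319.63903542330786 196.0040342940382 [[0.851, -0.214, 0.479, -63.991], [-0.525, -0.344, 0.779, -991.422], [-0.002, -0.914, -0.405, 612.57], [0.0, 0.0, 0.0, 1.0]]
top 480.290612043525 480.290612043525 321.46004314419935 197.91975229145862 [[0.004, -0.996, 0.086, 407.539], [-1.0, -0.005, -0.006, 16.816], [0.006, -0.086, -0.996, 1889.779], [0.0, 0.0, 0.0, 1.0]]
0.1 [275.80672745 560.09645584 221.66187259] [[-8.97032835e-01  4.41962339e-01 -1.17656332e-03]
 [ 4.41963776e-01  8.97031430e-01 -1.62284042e-03]
 [ 3.38179928e-04 -1.97573951e-03 -9.99997991e-01]] 1.00243372552428
```

View pics/scene0.png

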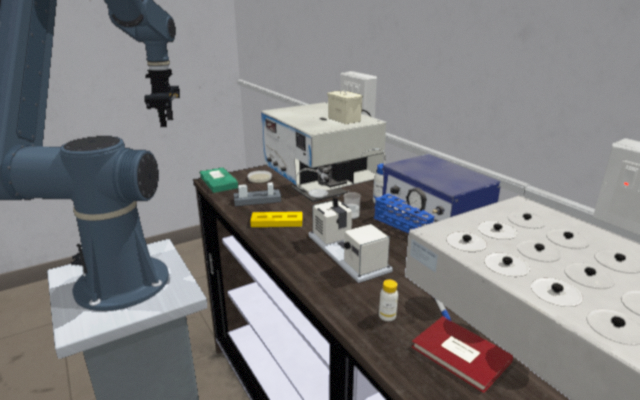

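View pics/top0.png

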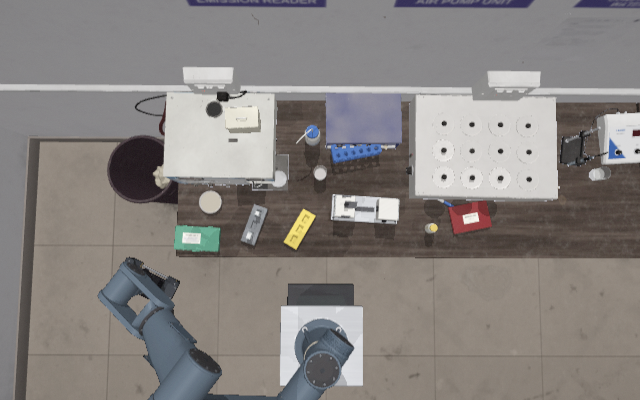

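Two things are rack-shaped. The grey one is at top (254,225) / scene (257,196), and the yellow one is at top (299,229) / scene (277,219). The grey one with cuvettes in it fits the description, so I'll check it in one enlarged crop.

```bash
cat > h.py <<'E'
import cv2, numpy as np
from plant import env
def ray(n,u,v,z,p=None):
    p=p or env.camera_params(n); T=np.array(p['pose'])
    d=T[:3,:3]@[(u-p['cx'])/p['fx'],(v-p['cy'])/p['fy'],1]
    return (T[:3,3]+d*(z-T[2,3])/d[2])[:3]
def proj(n,P,p=None):
    p=p or env.camera_params(n); T=np.array(p['pose'])
    c=T[:3,:3].T@(np.array(P,float)-T[:3,3]); return np.array([p['fx']*c[0]/c[2]+p['cx'],p['fy']*c[1]/c[2]+p['cy']])
E
python3 - <<'E'
import cv2,numpy as np
from h import *
t=cv2.imread('pics/top0.png');s=cv2.imread('pics/scene0.png')
f=lambda i,x,y,w,h:cv2.resize(i[y:y+h,x:x+w],(400,300),interpolation=cv2.INTER_CUBIC)
cv2.imwrite('pics/crop.png',np.vstack([np.hstack([f(t,230,195,80,60),f(t,325,180,80,60)]),np.hstack([f(s,220,170,80,60),f(s,300,190,107,80)])]))
for uv in((254,225),(299,229),(365,208)):print(ray('top',*uv,20))
E
```

```text
[462.05718657 267.5328824   20.        ]
[447.27909504  92.62007084  20.        ]
[ 530.16200979 -164.22420802   20.        ]
```

View pics/crop.png

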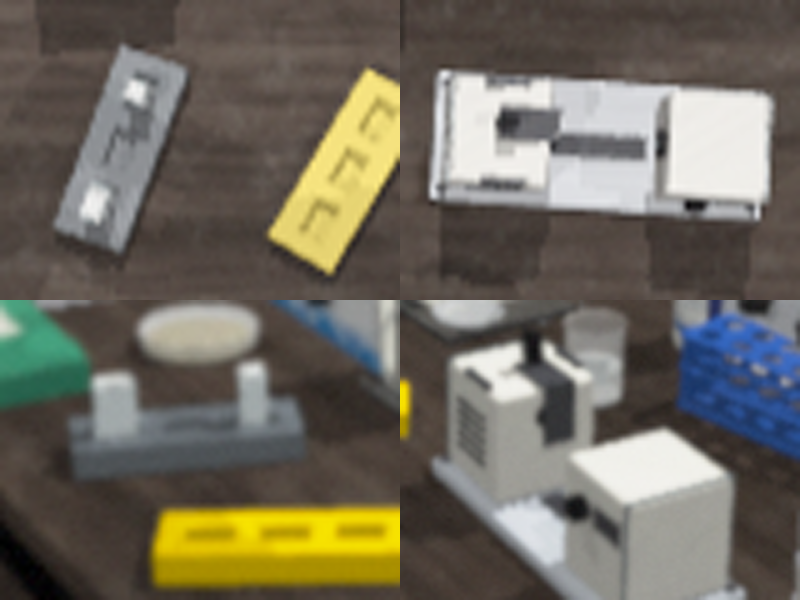

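The crop confirms the grey rack at top (254,225). The long cuvette is in the slot nearest the robot, around top (249,236), and the square one is in the far slot. On the bench, the lamp is on the left (world +y) and the tab is near top (427,122 in crop).

Run:
```python
from h import *
from scipy.optimize import least_squares
def fit(obs,pts,x0):
    def r(x):
        c,s=np.cos(x[2]),np.sin(x[2])
        return np.concatenate([proj('top',[x[0]+c*a-s*b,x[1]+s*a+c*b,z])-o for o,(a,b,z) in zip(obs,pts)])
    s=least_squares(r,x0,x_scale=[10,10,.1]);print(s.x[:2].round(1),np.degrees(s.x[2]).round(2),s.fun.round(1));return s.x
cr=lambda l,ox,oy:[np.array(p)/5+[ox,oy] for p in l]
# rack: +x far
r=fit(cr([(122,47),(188,70),(122,253),(55,230)],230,195),[(75,28,20),(75,-28,20),(-75,-28,20),(-75,28,20)],[462,267,-.3])
b=fit(cr([(38,70),(372,93),(360,218),(32,200)],325,180),[(50,130,12),(50,-130,12),(-50,-130,12),(-50,130,12)],[530,-164,0])
print('tab',ray('top',325+118/5,180+120/5,124))
print('stopper',ray('top',230+96/5,195+205/5,56),'slot',r[:2]-45*np.array([np.cos(r[2]),np.sin(r[2])]))
T=np.array(env.camera_params('wrist')['pose']);s=env.read_state();R=np.array(s['tcp_rot'])
print((R.T@(T[:3,3]-s['position'])).round(1),(R.T@T[:3,:3]).round(3).tolist(),env.camera_params('wrist')['fx'])
```

```text
[462.3 266.1] -19.09 [-0.2 -0.   0.1  0.1  0.1  0.  -0.1 -0.2]
[ 526.7 -165.4] -3.42 [ 0.2  0.2 -0.6 -0.1  0.6  0.3 -0.2 -0.4]
tab [537.84944746 -93.7003374  124.        ]
stopper [419.15025347 280.26941898  56.        ] slot [419.77664724 280.81920056]
[ 7.940e+01 -1.000e-01 -1.614e+02] [[0.001, -0.957, -0.291], [1.0, 0.0, 0.002], [-0.002, -0.291, 0.957]] 284.9484972325867
```

Emit:
arm_command --motion '[[[0,0,-0.049],[1.06,-2.72,0],0],[[0,0,-0.049],[1.06,-2.72,0],0],[[0,0,-0.049],[1.06,-2.72,0],0],[[0,0,-0.049],[1.06,-2.72,0],0],[[0,0,-0.049],[1.06,-2.72,0],0],[[0,0,-0.049],[1.06,-2.72,0],0],[[0,0,-0.049],[1.06,-2.72,0],0],[[0,0,-0.049],[1.06,-2.72,0],0],[[0,0,-0.049],[1.06,-2.72,0],0],[[0,0,-0.049],[1.06,-2.72,0],0],[[0,0,-0.049],[1.06,-2.72,0],0],[[0,0,-0.049],[1.06,-2.72,0],0]]'

```text
time: 1.1
position: [403.4, 232.8, 222.3]
tcp_rot: [[-0.499, 0.866, -0.001], [0.866, 0.499, -0.0], [0.0, -0.001, -1.0]]
ft_force: [1.6, -0.6, 0.0]
grip_width: 1.002
finger_force: 0.0
```

Emit:
arm_command --motion '[[[0,0,-0.049],[1.06,-2.72,0],0],[[0,0,-0.049],[1.06,-2.72,0],0],[[0,0,-0.049],[1.06,-2.72,0],0],[[0,0,-0.049],[1.06,-2.72,0],0],[[0,0,-0.049],[1.06,-2.72,0],0],[[0,0,-0.049],[1.06,-2.72,0],0],[[0,0,-0.049],[1.06,-2.72,0],0],[[0,0,-0.049],[1.06,-2.72,0],0],[[0,0,-0.049],[1.06,-2.72,0],0],[[0,0,-0.049],[1.06,-2.72,0],0],[[0,0,-0.049],[1.06,-2.72,0],0],[[0,0,-0.049],[1.06,-2.72,0],0],[[0,0,0],[0,0,0],0]]'

```text
schema error: expected 1 to 12 rows
```

Emit:
arm_command --motion '[[[0,0,-0.049],[1.06,-2.72,0],0],[[0,0,-0.049],[1.06,-2.72,0],0],[[0,0,-0.049],[1.06,-2.72,0],0],[[0,0,-0.049],[1.06,-2.72,0],0],[[0,0,-0.049],[1.06,-2.72,0],0],[[0,0,-0.049],[1.06,-2.72,0],0],[[0,0,-0.049],[1.06,-2.72,0],0],[[0,0,-0.049],[1.06,-2.72,0],0],[[0,0,-0.049],[1.06,-2.72,0],0],[[0,0,-0.049],[1.06,-2.72,0],0],[[0,0,-0.049],[1.06,-2.72,0],0],[[0,0,-0.049],[1.06,-2.72,0],0]]'

```text
time: 2.1
position: [530.5, -93.5, 222.2]
tcp_rot: [[0.066, 0.998, -0.001], [0.998, -0.066, 0.0], [0.0, -0.001, -1.0]]
ft_force: [-0.6, -0.2, -0.9]
grip_width: 1.0
finger_force: 0.0
```

Run:
```python
from h import *
import json
p=env.camera_params('wrist')
i=env.grab_frame('wrist');cv2.imwrite('pics/w1.png',i[:,:,::-1])
p['pose']=np.array(p['pose']).tolist();json.dump({k:p[k] for k in('fx','fy','cx','cy','pose')},open('w1.json','w'))
s=env.read_state();print(s['position'],s['qvel'].round(2) if hasattr(s['qvel'],'round') else s['qvel'])
```

```text
[534.20515309 -99.21226452 222.59660392] [ 2.46 -1.3   1.19  1.76 -1.38 -0.84]
```

View pics/w1.png

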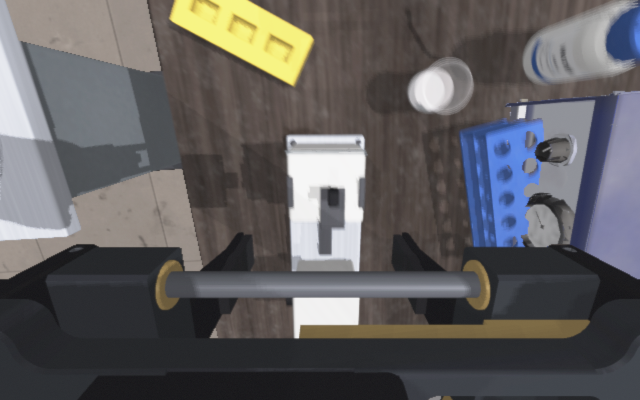

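The tab is near (333,197), the lamp end of the base at row 137, and the blade at (325,235). The arm was still settling, so I'll retake the picture at rest and enlarge it.

Run:
```python
from h import *
import json
p=env.camera_params('wrist')
i=env.grab_frame('wrist')
p['pose']=np.array(p['pose']).tolist();json.dump({k:p[k] for k in('fx','fy','cx','cy','pose')},open('w1.json','w'))
c=i[125:265,270:390,::-1];cv2.imwrite('pics/w1c.png',cv2.resize(c,(480,560),interpolation=cv2.INTER_CUBIC))
s=env.read_state();print(s['time'],s['position'],s['qvel'])
B=(526.7,-165.4);a=np.radians(-3.42);
for l in((15,72,124.5),(50,130,12),(-50,130,12),(40,122,96),(-40,122,96),(40,44,96),(-40,44,96)):
    P=[B[0]+np.cos(a)*l[0]-np.sin(a)*l[1],B[1]+np.sin(a)*l[0]+np.cos(a)*l[1],l[2]];print(l,((proj('w',P,p)-[270,125])*4).round(0))
```

```text
2.2 [532.8452985  -96.48532517 222.41053858] [ 2.88293978 -1.41755279  3.94185312  2.27166986  2.23806606 -0.30554492]
(15, 72, 124.5) [252. 287.]
(50, 130, 12) [348.  10.]
(-50, 130, 12) [32. 13.]
(40, 122, 96) [349.  60.]
(-40, 122, 96) [25. 63.]
(40, 44, 96) [341. 356.]
(-40, 44, 96) [ 42. 360.]
```

View pics/w1c.png

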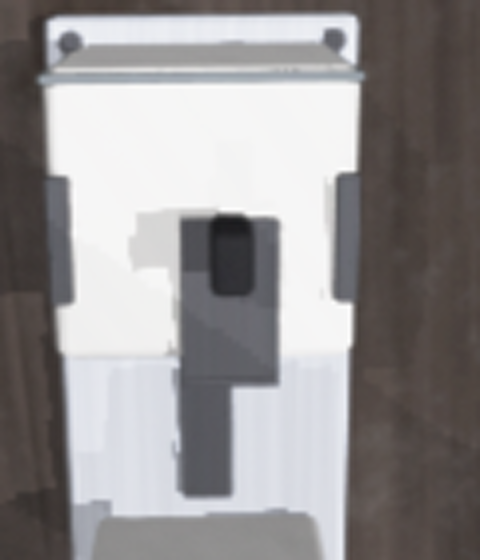

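Run:
```python
from h import *
import json
from scipy.optimize import least_squares
p=json.load(open('w1.json'))
print(np.round(p['pose'],3).tolist())
pts=[(-50,130,12),(50,130,12),(-40,44,96),(40,44,96)]
obs=[np.array(o)/4+[270,125] for o in((45,17),(358,14),(60,356),(352,353))]
def W(x,l):
    c,s=np.cos(x[2]),np.sin(x[2]);return [x[0]+c*l[0]-s*l[1],x[1]+s*l[0]+c*l[1],l[2]]
r=least_squares(lambda x:np.concatenate([proj('w',W(x,l),p)-o for o,l in zip(obs,pts)]),[526,-165,-.06],x_scale=[10,10,.1])
x=r.x;print(x[:2],np.degrees(x[2]),r.fun.round(1))
t=ray('w',231/4+270,296/4+125,124.5,p);print('tab -y edge',t)
c,s=np.cos(x[2]),np.sin(x[2]);d=t[:2]-x[:2];print('local',c*d[0]+s*d[1],-s*d[0]+c*d[1])
s=env.read_state();print(s['time'],s['position'],s['tcp_rot'])
```

```text
[[0.998, -0.068, -0.015, 539.486], [-0.069, -0.953, -0.294, -18.962], [0.006, 0.294, -0.956, 383.528], [0.0, 0.0, 0.0, 1.0]]
[ 530.56770535 -165.66886887] -3.359084391646969 [-0.4 -0.8  0.5 -1.  -0.9  1.   0.8  0.8]
tab -y edge [540.82434972 -96.39677327 124.5       ]
local 6.180127912815832 69.75405366056896
2.2 [532.8452985  -96.48532517 222.41053858] [[ 0.0678274   0.99769344  0.00269002]
 [ 0.99769474 -0.06782117 -0.00234528]
 [-0.00215743  0.00284289 -0.99999363]]
```

Emit:
arm_command --motion '[[[0,0,0],[0.5,0.1,-2.3],0],[[0,0,0],[0.45,0,-2.3],0],[[0,0,0],[0,0,-2.3],0],[[0,0,0],[0,0,-2.3],0],[[0,0,0],[0,0,-1.5],0],[[0,0,0],[0,0,-0.9],0],[[0,0,0],[0,0,0],0],[[0,0,0],[0,0,0],0],[[0,0,0],[0,0,0],0.3],[[0,0,0],[0,0,0],0.5],[[0,0,0],[0,0,0],0.7]]' --squeeze 15

```text
time: 3.12
position: [540.8, -91.3, 107.7]
tcp_rot: [[0.063, 0.998, 0.002], [0.998, -0.063, -0.001], [-0.001, 0.002, -1.0]]
ft_force: [0.5, 0.2, 0.6]
grip_width: 0.854
finger_force: 0.0
```

Emit:
arm_command --motion '[[[0,0,0],[0,0,0],0.8],[[0,0,0],[0,0,0],1],[[0,0,0],[0,0,0],1],[[0,0,0],[0,0,0],1],[[0,0,0],[0,0,0],1],[[0,0,0],[0,0,0],1]]'

```text
time: 3.62
position: [540.1, -91.2, 106.5]
tcp_rot: [[0.063, 0.998, -0.0], [0.998, -0.063, 0.0], [0.0, -0.0, -1.0]]
ft_force: [-0.7, 0.0, -0.7]
grip_width: 0.401
finger_force: 0.0
```

Emit:
arm_command --motion '[[[0,0,0],[0,0,0],1],[[0,0,0],[0,0,0],1],[[0,0,0],[0,0,0],1],[[0,0,0],[0,0,0],1],[[0,0,0],[0,0,0],1],[[0,0,0],[0,0,0],1]]'

```text
time: 4.12
position: [540.1, -91.2, 106.5]
tcp_rot: [[0.063, 0.998, -0.0], [0.998, -0.063, 0.0], [0.0, -0.0, -1.0]]
ft_force: [0.1, -0.4, -0.1]
grip_width: 0.113
finger_force: 15.0
```

Opening 0.113 × 87 = 9.8 mm, so the tab is pinched. Next I pull it toward bench -x.

Emit:
arm_command --motion '[[[0,0,0],[-0.4,0.024,0],1],[[0,0,0],[-0.4,0.024,0],1],[[0,0,0],[-0.4,0.024,0],1],[[0,0,0],[-0.4,0.024,0],1],[[0,0,0],[-0.4,0.024,0],1],[[0,0,0],[-0.4,0.024,0],1],[[0,0,0],[-0.3,0.02,0],1],[[0,0,0],[0,0,0],1],[[0,0,0],[0,0,0],1],[[0,0,0],[0,0,0],1]]'

```text
time: 4.95
position: [513.2, -89.6, 106.5]
tcp_rot: [[0.063, 0.998, 0.0], [0.998, -0.063, 0.0], [0.0, 0.0, -1.0]]
ft_force: [2.5, 0.5, -3.7]
grip_width: 0.113
finger_force: 15.0
```

Emit:
arm_command --motion '[[[0,0,0],[-0.1,0.006,0],1],[[0,0,0],[-0.1,0.006,0],1],[[0,0,0],[-0.1,0.006,0],1],[[0,0,0],[0,0,0],1],[[0,0,0],[0,0,0],1],[[0,0,0],[0,0,0],1]]'

```text
time: 5.45
position: [513.1, -89.6, 106.6]
tcp_rot: [[0.064, 0.998, 0.006], [0.998, -0.064, -0.001], [-0.0, 0.006, -1.0]]
ft_force: [8.6, 2.7, -8.7]
grip_width: 0.114
finger_force: 15.0
```

Emit:
arm_command --motion '[[[0,0,0],[-0.1,0.006,0],1],[[0,0,0],[-0.1,0.006,0],1],[[0,0,0],[-0.1,0.006,0],1],[[0,0,0],[0,0,0],1],[[0,0,0],[0,0,0],1],[[0,0,0],[0,0,0],1]]'

```text
time: 5.95
position: [513.1, -89.6, 106.6]
tcp_rot: [[0.065, 0.998, 0.012], [0.998, -0.065, -0.001], [-0.0, 0.012, -1.0]]
ft_force: [14.3, 3.7, -13.4]
grip_width: 0.109
finger_force: 15.0
```

The slide is stopped firmly. I'll take off the load, open and lift, then check it by eye.

Emit:
arm_command --motion '[[[0,0,0],[0.3,-0.018,0],1],[[0,0,0],[0.2,-0.012,0],1],[[0,0,0],[0,0,0],1],[[0,0,0],[0,0,0],0],[[0,0,0],[0,0,0],0],[[0,0,0],[0,0,0],0],[[0,0,0],[0,0,0],0],[[0,0,0],[0,0,1],0],[[0,0,0],[0,0,3],0],[[0,0,0],[0,0,3],0],[[0,0,0],[0,0,3],0],[[0,0,0],[0,0,0],0]]'

```text
time: 6.95
position: [515.3, -90.8, 212.8]
tcp_rot: [[0.063, 0.998, 0.011], [0.998, -0.063, -0.005], [-0.004, 0.011, -1.0]]
ft_force: [0.5, -0.2, 0.8]
grip_width: 0.712
finger_force: 0.0
```

Run:
```python
from h import *
import json
p=env.camera_params('wrist')
i=env.grab_frame('wrist')
p['pose']=np.array(p['pose']).tolist();json.dump({k:p[k] for k in('fx','fy','cx','cy','pose')},open('w2.json','w'))
c=i[125:265,260:400,::-1];cv2.imwrite('pics/w2c.png',cv2.resize(c,(560,560),interpolation=cv2.INTER_CUBIC))
s=env.read_state();print(s['time'],s['position'],s['qvel'],s['tcp_rot'])
```

```text
7.0 [513.99032141 -90.29317944 210.42911772] [-0.12713402  3.06944576  3.56646624 -0.0947434  -1.23068737 -0.0152745 ] [[ 0.06284808  0.99799635  0.00730721]
 [ 0.99801941 -0.06282624 -0.00318119]
 [-0.00271573  0.00749267 -0.99996824]]
```

View pics/w2c.png

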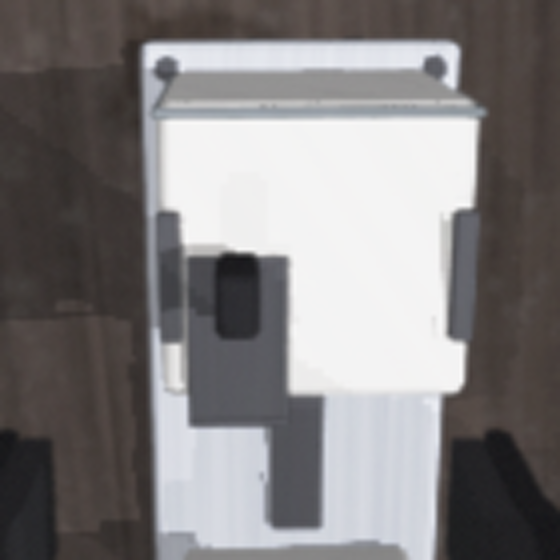

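Run:
```python
from h import *
import json
from scipy.optimize import least_squares
p=json.load(open('w2.json'))
pts=[(-50,130,12),(50,130,12),(-40,44,96),(40,44,96)]
obs=[np.array(o)/4+[260,125] for o in((143,42),(460,42),(163,394),(463,394))]
def W(x,l):
    c,s=np.cos(x[2]),np.sin(x[2]);return [x[0]+c*l[0]-s*l[1],x[1]+s*l[0]+c*l[1],l[2]]
r=least_squares(lambda x:np.concatenate([proj('w',W(x,l),p)-o for o,l in zip(obs,pts)]),[526,-165,-.06],x_scale=[10,10,.1])
x=r.x;print(x[:2],np.degrees(x[2]),r.fun.round(1))
t=ray('w',237/4+260,338/4+125,124.5,p);print('tab -y edge',t)
c,s=np.cos(x[2]),np.sin(x[2]);d=t[:2]-x[:2];print('local',c*d[0]+s*d[1],-s*d[0]+c*d[1])
for u in (189,289):
    d=ray('w',u/4+260,395/4+125,100,p)[:2]-x[:2];print('carriage',c*d[0]+s*d[1])
```

```text
[ 529.41392817 -165.73978823] -3.842362981502439 [-0.8 -1.   0.6 -0.7 -0.6  0.9  0.8  0.9]
tab -y edge [514.02719471 -94.54012581 124.5       ]
local -20.12335252425916 70.00852932812539
carriage -32.383107450097114
carriage -6.643352317582391
```

The slide moved 26–27 mm to a firm stop. To rule out that a finger hit a side plate, I'll push the tab from its +x side, higher up, with closed fingers.

Emit:
arm_command --motion '[[[0,0,0],[1.5,-0.09,0],1],[[0,0,0],[1.4,-0.08,0],1],[[0,0,0],[0,0,0],1],[[0,0,0],[0,0,0],1],[[0,0,0],[0,0,0],1],[[0,0,0],[0,0,-1],1],[[0,0,0],[0,0,-1],1],[[0,0,0],[0,0,-1],1],[[0,0,0],[0,0,0],1],[[0,0,0],[0,0,0],1],[[0,0,0],[0,0,0],1],[[0,0,0],[0,0,0],1]]'

```text
time: 8.0
position: [541.4, -91.3, 176.8]
tcp_rot: [[0.063, 0.998, 0.001], [0.998, -0.063, -0.0], [-0.0, 0.001, -1.0]]
ft_force: [0.2, 0.6, -0.6]
grip_width: 0.043
finger_force: 0.0
```

Emit:
arm_command --motion '[[[0,0,0],[0,0,-1.8],1],[[0,0,0],[0,0,-1.8],1],[[0,0,0],[0,0,-1.6],1],[[0,0,0],[0,0,-1],1],[[0,0,0],[0,0,0],1],[[0,0,0],[0,0,0],1]]'

```text
time: 8.5
position: [541.2, -91.2, 114.6]
tcp_rot: [[0.063, 0.998, -0.0], [0.998, -0.063, 0.0], [0.0, -0.0, -1.0]]
ft_force: [-0.3, -0.3, -0.4]
grip_width: 0.005
finger_force: 0.0
```

Emit:
arm_command --motion '[[[0,0,0],[-0.3,0.02,0],1],[[0,0,0],[-0.3,0.02,0],1],[[0,0,0],[-0.3,0.02,0],1],[[0,0,0],[0,0,0],1],[[0,0,0],[0,0,0],1],[[0,0,0],[0,0,0],1]]'

```text
time: 9.0
position: [532.3, -90.7, 114.9]
tcp_rot: [[0.063, 0.998, 0.001], [0.998, -0.063, -0.0], [-0.0, 0.001, -1.0]]
ft_force: [-0.0, 0.2, 0.3]
grip_width: 0.006
finger_force: 0.0
```

Emit:
arm_command --motion '[[[0,0,0],[-0.3,0.02,0],1],[[0,0,0],[-0.3,0.02,0],1],[[0,0,0],[-0.1,0.006,0],1],[[0,0,0],[0,0,0],1],[[0,0,0],[0,0,0],1],[[0,0,0],[0,0,0],1]]'

```text
time: 9.5
position: [527.3, -90.5, 114.8]
tcp_rot: [[0.064, 0.998, 0.005], [0.998, -0.064, -0.001], [-0.0, 0.005, -1.0]]
ft_force: [4.8, 0.6, -2.5]
grip_width: 0.004
finger_force: 2.5
```

Emit:
arm_command --motion '[[[0,0,0],[-0.2,0.012,0],1],[[0,0,0],[-0.2,0.012,0],1],[[0,0,0],[0,0,0],1],[[0,0,0],[0,0,0],1],[[0,0,0],[0,0,0],1]]'

```text
time: 9.92
position: [527.1, -90.5, 115.1]
tcp_rot: [[0.065, 0.998, 0.013], [0.998, -0.065, -0.002], [-0.001, 0.013, -1.0]]
ft_force: [12.2, 2.8, -7.6]
grip_width: 0.009
finger_force: 5.8
```

The same hard stop with nothing on the -x side, so the shutter is fully open. Next: retreat, lift and go over to the long cuvette.

Emit:
arm_command --motion '[[[0,0,0],[1.5,-0.09,0],1],[[0,0,0],[0,0,2.8],1],[[0,0,0],[0,0,2.8],1],[[0,0,0],[0,0,2.8],1],[[0,0,0.0813],[-0.729,2.322,0],0],[[0,0,0.0813],[-0.729,2.322,0],0],[[0,0,0.0813],[-0.729,2.322,0],0],[[0,0,0.0813],[-0.729,2.322,0],0],[[0,0,0.0813],[-0.729,2.322,0],0],[[0,0,0.0813],[-0.729,2.322,0],0],[[0,0,0.0813],[-0.729,2.322,0],0],[[0,0,0.0813],[-0.729,2.322,0],0]]'

```text
time: 10.92
position: [476.2, 95.9, 198.4]
tcp_rot: [[-0.558, 0.83, -0.002], [0.83, 0.558, -0.0], [0.001, -0.002, -1.0]]
ft_force: [0.3, -0.2, -0.7]
grip_width: 0.525
finger_force: 0.0
```

Emit:
arm_command --motion '[[[0,0,0.0813],[-0.729,2.322,0],0],[[0,0,0.0813],[-0.729,2.322,0],0],[[0,0,0.0813],[-0.729,2.322,0],0],[[0,0,0.0813],[-0.729,2.322,0],0],[[0,0,0.0813],[-0.729,2.322,0],0],[[0,0,0.0813],[-0.729,2.322,0],0],[[0,0,0.0813],[-0.729,2.322,0],0],[[0,0,0.0813],[-0.729,2.322,0],0],[[0,0,0],[0,0,-2.5],0],[[0,0,0],[0,0,-2.5],0],[[0,0,0],[0,0,0],0],[[0,0,0],[0,0,0],0]]'

```text
time: 11.92
position: [417.8, 280.1, 147.6]
tcp_rot: [[-0.945, 0.327, -0.005], [0.327, 0.945, -0.002], [0.004, -0.003, -1.0]]
ft_force: [0.3, -0.3, 0.5]
grip_width: 0.999
finger_force: 0.0
```

Emit:
arm_command --motion '[[[0,0,0],[0,0,0],0],[[0,0,0],[0,0,0],0]]'

```text
time: 12.08
position: [420.4, 280.8, 149.7]
tcp_rot: [[-0.945, 0.327, 0.002], [0.327, 0.945, 0.001], [-0.002, 0.001, -1.0]]
ft_force: [-0.1, -0.7, -0.5]
grip_width: 1.004
finger_force: 0.0
```

Run:
```python
from h import *
import json
p=env.camera_params('wrist')
i=env.grab_frame('wrist');cv2.imwrite('pics/w3f.png',i[:,:,::-1])
p['pose']=np.array(p['pose']).tolist();json.dump({k:p[k] for k in('fx','fy','cx','cy','pose')},open('w3.json','w'))
c=i[70:270,200:440,::-1];cv2.imwrite('pics/w3c.png',cv2.resize(c,(720,600),interpolation=cv2.INTER_CUBIC))
s=env.read_state();print(s['time'],s['position'],s['qvel'],s['tcp_rot'])
print(proj('w',(419.5,280.5,56),p))
```

```text
12.1333 [420.4195404  280.75071154 149.82263204] [-0.00184851 -0.09818245  0.14261726  0.00775626 -0.19848851 -0.10820409] [[-9.44879733e-01  3.27409717e-01  2.27317007e-03]
 [ 3.27412139e-01  9.44881306e-01  7.80437333e-04]
 [-1.89235313e-03  1.48168289e-03 -9.99997112e-01]]
[321.47147703 202.40888386]
```

View pics/w3c.png

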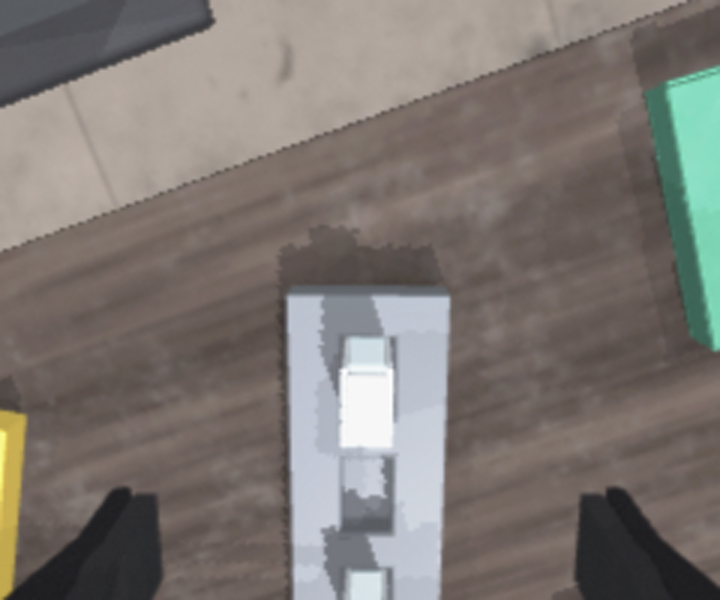

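The white stopper spans crop x 339–394 and y 370–449, centred at (366,410), which is full-frame (322,206.7). The rack axis is aligned with the tool.

Run:
```python
from h import *
import json
p=json.load(open('w3.json'))
f=lambda u,v,z:ray('w',u/3+200,v/3+70,z,p)
c=f(366.5,409.5,56.5);print(c,c[:2]-[420.4,280.75])
a,b=f(366,370,56.5),f(366,449,56.5);print(np.linalg.norm(a-b),np.linalg.norm(f(339,410,56.5)-f(394,410,56.5)))
# rack near corners
A,B=f(288,296,20),f(449,296,20);print(A,B,np.linalg.norm(A-B),np.degrees(np.arctan2(*(A-B)[[0,1]])))
ax=np.array([np.cos(np.radians(-19.1)),np.sin(np.radians(-19.1))]);print('slot centre',(A+B)[:2]/2+30*ax)
```

```text
[423.36732925 279.84955812  56.5       ] [ 2.96732925 -0.90044188]
26.007209344413827 17.218910713469423
[387.01011025 263.95918184  20.        ] [405.13218475 316.26935513  20.        ] 55.3603090135932 -160.89212436505196
slot centre [424.41961486 280.29773151]
```

Emit:
arm_command --motion '[[[0,0,0],[0.2,-0.07,-2.5],0],[[0,0,0],[0,0,-2.5],0],[[0,0,0],[0,0,-2.5],0],[[0,0,0],[0,0,-2.2],0],[[0,0,0],[0,0,-1.5],0],[[0,0,0],[0,0,-1.0],0],[[0,0,0],[0,0,0],0],[[0,0,0],[0,0,0],1],[[0,0,0],[0,0,0],1],[[0,0,0],[0,0,0],1],[[0,0,0],[0,0,0],1],[[0,0,0],[0,0,0],1]]' --squeeze 12

```text
time: 13.13
position: [421.9, 280.3, 27.4]
tcp_rot: [[-0.945, 0.327, 0.002], [0.327, 0.945, 0.001], [-0.001, 0.001, -1.0]]
ft_force: [0.7, -0.3, 0.5]
grip_width: 0.708
finger_force: 0.0
```

Emit:
arm_command --motion '[[[0,0,0],[0,0,0],1],[[0,0,0],[0,0,0],1],[[0,0,0],[0,0,0],1],[[0,0,0],[0,0,0],1],[[0,0,0],[0,0,0],1],[[0,0,0],[0,0,0],1],[[0,0,0],[0,0,0],1],[[0,0,0],[0,0,0],1]]'

```text
time: 13.8
position: [421.4, 280.0, 26.5]
tcp_rot: [[-0.945, 0.327, -0.0], [0.327, 0.945, -0.0], [0.0, -0.0, -1.0]]
ft_force: [0.4, -0.8, -0.8]
grip_width: 0.182
finger_force: 12.0
```

Width 15.8 mm, so it's held on the frosted faces, with the TCP 3.5 mm below mid-height. Lifting straight up.

Emit:
arm_command --motion '[[[0,0,0],[0,0,0.5],1],[[0,0,0],[0,0,1.0],1],[[0,0,0],[0,0,1.5],1],[[0,0,0],[0,0,2],1],[[0,0,0],[0,0,2],1],[[0,0,0],[0,0,2],1],[[0,0,0],[0,0,2],1],[[0,0,0],[0,0,1.5],1],[[0,0,0],[0,0,1],1],[[0,0,0],[0,0,0],1],[[0,0,0],[0,0,0],1],[[0,0,0],[0,0,0],1]]'

```text
time: 14.8
position: [420.9, 279.9, 161.4]
tcp_rot: [[-0.945, 0.327, -0.001], [0.327, 0.945, -0.0], [0.001, -0.0, -1.0]]
ft_force: [-1.0, 0.2, 0.3]
grip_width: 0.183
finger_force: 12.0
```

Run:
```python
from h import *
import json
p=env.camera_params('wrist');s=env.read_state()
i=env.grab_frame('wrist')
c=i[150:330,220:420,::-1];cv2.imwrite('pics/w4c.png',cv2.resize(c,(600,540),interpolation=cv2.INTER_CUBIC))
print(s['time'],s['position'],s['grip_width'],s['finger_force'])
P=np.array(s['position']);R=np.array(s['tcp_rot'])
for dx in(-13,0,13):
  for h in(47.5-20.5,50.5-20.5): print(dx,h,((proj('w',P+R@[dx,0,-h],p)-[220,150])*3).round(0))
p['pose']=np.array(p['pose']).tolist();json.dump(dict(P=P.tolist(),R=R.tolist(),**{k:p[k] for k in('fx','fy','cx','cy','pose')}),open('w4.json','w'))
```

```text
14.8 [420.92419417 279.87526934 161.40741047] 0.18254603622010798 11.999948797747493
-13 27.0 [307. 426.]
-13 30.0 [307. 436.]
0 27.0 [307. 362.]
0 30.0 [307. 371.]
13 27.0 [307. 296.]
13 30.0 [307. 304.]
```

View pics/w4c.png

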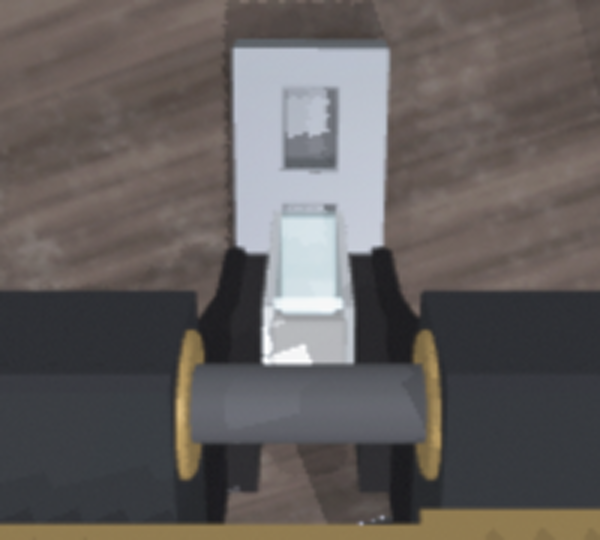

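Held centred laterally (308 against 307 predicted), and within about 1 mm lengthwise. Carrying it over the bench, high and gently.

Emit:
arm_command --motion '[[[0,0,-0.03],[0.6,-1.0,1],1],[[0,0,-0.0541],[1.08,-1.85,1],1],[[0,0,-0.0541],[1.08,-1.85,1],1],[[0,0,-0.0541],[1.08,-1.85,1],1],[[0,0,-0.0541],[1.08,-1.85,0],1],[[0,0,-0.0541],[1.08,-1.85,0],1],[[0,0,-0.0541],[1.08,-1.85,0],1],[[0,0,-0.0541],[1.08,-1.85,0],1],[[0,0,-0.0541],[1.08,-1.85,0],1],[[0,0,-0.0541],[1.08,-1.85,0],1],[[0,0,-0.0541],[1.08,-1.85,0],1],[[0,0,-0.0541],[1.08,-1.85,0],1]]'

```text
time: 15.85
position: [546.6, 64.6, 201.4]
tcp_rot: [[-0.571, 0.821, -0.001], [0.821, 0.571, -0.0], [0.0, -0.001, -1.0]]
ft_force: [-0.1, 0.8, -0.0]
grip_width: 0.183
finger_force: 12.0
```

Emit:
arm_command --motion '[[[0,0,-0.0541],[1.08,-1.85,0],1],[[0,0,-0.0541],[1.08,-1.85,0],1],[[0,0,-0.0541],[1.08,-1.85,0],1],[[0,0,-0.0541],[1.08,-1.85,0],1],[[0,0,-0.0541],[1.08,-1.85,0],1],[[0,0,-0.0541],[1.08,-1.85,0],1],[[0,0,-0.0541],[1.08,-1.85,0],1],[[0,0,-0.0541],[1.08,-1.85,0],1],[[0,0,-0.0541],[1.08,-1.85,0],1],[[0,0,-0.0541],[0.54,-1.85,0],1],[[0,0,-0.0541],[0,-1.85,0],1],[[0,0,-0.0242],[0,-1.0,0],1]]'

```text
time: 16.85
position: [648.7, -150.2, 201.0]
tcp_rot: [[0.011, 1.0, -0.001], [1.0, -0.011, -0.001], [-0.001, -0.001, -1.0]]
ft_force: [0.1, 0.6, 1.0]
grip_width: 0.181
finger_force: 12.0
```

Emit:
arm_command --motion '[[[0,0,0],[0,0,0],1],[[0,0,0],[0,0,0],1],[[0,0,0],[0,0,0],1],[[0,0,0],[0,0,0],1],[[0,0,0],[0,0,0],1]]'

```text
time: 17.27
position: [648.7, -145.7, 201.7]
tcp_rot: [[0.005, 1.0, -0.0], [1.0, -0.005, 0.0], [0.0, -0.0, -1.0]]
ft_force: [0.7, 0.7, 0.2]
grip_width: 0.183
finger_force: 12.0
```

I used too large an x step, but at that height it passed clear of everything. Correcting back.

Emit:
arm_command --motion '[[[0,0,-0.007],[-1,-0.2,0],1],[[0,0,-0.007],[-2,-0.3,0],1],[[0,0,-0.007],[-2,-0.3,0],1],[[0,0,-0.007],[-2,-0.3,0],1],[[0,0,-0.007],[-2,-0.3,0],1],[[0,0,-0.007],[-2,-0.3,0],1],[[0,0,-0.014],[-1,-0.16,0],1],[[0,0,0],[0,0,0],1],[[0,0,0],[0,0,0],1],[[0,0,0],[0,0,0],1],[[0,0,0],[0,0,0],1],[[0,0,0],[0,0,0],1]]'

```text
time: 18.27
position: [529.9, -165.5, 201.5]
tcp_rot: [[0.062, 0.998, 0.001], [0.998, -0.062, -0.0], [-0.0, 0.001, -1.0]]
ft_force: [-0.3, 0.4, -0.3]
grip_width: 0.183
finger_force: 12.0
```

Run:
```python
from h import *
import json
p=env.camera_params('wrist');s=env.read_state()
i=env.grab_frame('wrist')
c=i[20:240,240:400,::-1];cv2.imwrite('pics/w5c.png',cv2.resize(c,(640,600)if 0 else (436,600),interpolation=cv2.INTER_CUBIC))
print(s['time'],s['position'],s['qvel'],np.round(s['tcp_rot'],4).tolist())
p['pose']=np.array(p['pose']).tolist();json.dump({k:p[k] for k in('fx','fy','cx','cy','pose')},open('w5.json','w'))
```

```text
18.2667 [ 529.86719112 -165.50216771  201.50144284] [-0.06773498 -0.010813    0.55682499 -0.00094625  0.11516043 -0.021501  ] [[0.0618, 0.9981, 0.0007], [0.9981, -0.0618, -0.0002], [-0.0002, 0.0007, -1.0]]
```

View pics/w5c.png

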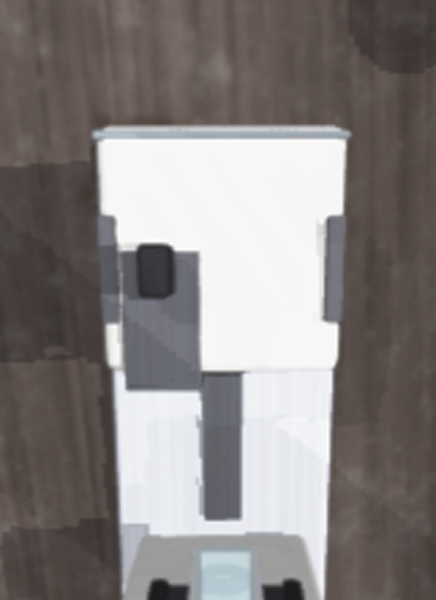

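Run:
```python
from h import *
import json
p=json.load(open('w5.json'));g=lambda u,v,z:ray('w',u/2.727+240,v/2.727+20,z,p)
a=np.radians(-3.5);by=np.array([-np.sin(a),np.cos(a)])
for n,u,v,z,l in(('lampfront',222,369,96,44),('lampback',222,137,96,122)):
    q=g(u,v,z)[:2];print(n,q,'bench from it',q-l*by)
print('base mid',(g(118,500,12)+g(327,500,12))/2,(g(107,369,96)+g(337,369,96))/2)
w=json.load(open('w4.json'));P,R=np.array(w['P']),np.array(w['R'])
for n,v,h in(('bottom',215,-20.5),('stop low edge',297,27.5),('stop top edge',311,30)):
    print(n,R.T@(ray('w',307/3+220,v/3+150,P[2]+h,w)-P))
```

```text
lampfront [ 532.62505789 -121.61864202] bench from it [ 529.93892215 -165.53657315]
lampback [537.15338541 -49.00697076] bench from it [ 529.70546359 -170.77941617]
base mid [ 528.2541267  -194.37378449   12.        ] [ 532.63773305 -121.61942387   96.        ]
bottom [ 9.68712976  0.06071976 20.50506369]
stop low edge [ 1.29912267e+01 -8.73014871e-03 -2.74931837e+01]
stop top edge [ 1.16099336e+01 -1.15682841e-02 -2.99939081e+01]
```

Bench centre ≈ (529.6, -165.5), yaw -3.5°, aligned with the tool. Lowering by 130 mm with a 1.2 mm correction in y.

Emit:
arm_command --motion '[[[0,0,0],[-0.03,0.12,-1],1],[[0,0,0],[0,0,-2],1],[[0,0,0],[0,0,-2],1],[[0,0,0],[0,0,-2],1],[[0,0,0],[0,0,-2],1],[[0,0,0],[0,0,-1.5],1],[[0,0,0],[0,0,-1.2],1],[[0,0,0],[0,0,-0.8],1],[[0,0,0],[0,0,-0.5],1],[[0,0,0],[0,0,0],1],[[0,0,0],[0,0,0],1],[[0,0,0],[0,0,0],1]]'

```text
time: 19.32
position: [529.1, -164.6, 72.1]
tcp_rot: [[0.063, 0.998, 0.001], [0.998, -0.063, -0.001], [-0.001, 0.001, -1.0]]
ft_force: [-0.0, 0.2, 0.5]
grip_width: 0.186
finger_force: 12.0
```

Run:
```python
from h import *
i=env.grab_frame('scene');w=env.grab_frame('wrist')
a=cv2.resize(i[170:290,290:410],(440,440),interpolation=cv2.INTER_CUBIC)
b=cv2.resize(w[120:260,260:380],(360,440),interpolation=cv2.INTER_CUBIC)
cv2.imwrite('pics/f.png',np.hstack([a,b])[:,:,::-1])
s=env.read_state();print(s['time'],s['position'],s['ft_force'],np.round(s['tcp_rot'],3).tolist(),s['grip_width'])
B=(529.6,-165.5);al=np.radians(-3.5)
for l in((0,13,75),(0,-13,75),(0,0,51),(0,0,101.5),(0,-40,75),(0,40,75)):
    P=[B[0]+np.cos(al)*l[0]-np.sin(al)*l[1],B[1]+np.sin(al)*l[0]+np.cos(al)*l[1],l[2]];print(l,((proj('scene',P)-[290,170])*440/120).round())
```

```text
19.4167 [ 529.11822374 -164.58662226   72.33678303] [ 0.21215067 -0.73021316 -0.56148448] [[0.063, 0.998, 0.002], [0.998, -0.063, -0.001], [-0.001, 0.002, -1.0]] 0.18404208937226568
(0, 13, 75) [203. 202.]
(0, -13, 75) [223. 218.]
(0, 0, 51) [212. 240.]
(0, 0, 101.5) [214. 176.]
(0, -40, 75) [243. 234.]
(0, 40, 75) [184. 187.]
```

View pics/f.png

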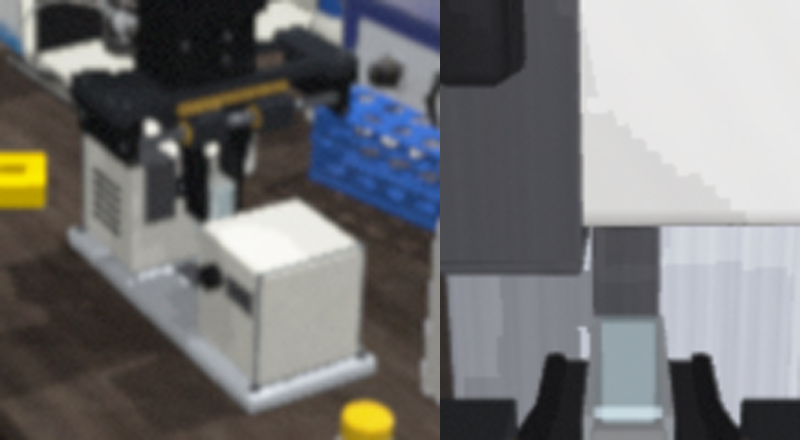

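The held cuvette's window (centre x 628) lies over the bench's centre stripe (627), and the blade edge at 585 is clear of it. Nothing is in contact. Letting it settle.

Emit:
arm_command --motion '[[[0,0,0],[0.02,0,0],1],[[0,0,0],[0,0,0],1],[[0,0,0],[0,0,0],1],[[0,0,0],[0,0,0],1],[[0,0,0],[0,0,0],1],[[0,0,0],[0,0,0],1],[[0,0,0],[0,0,0],1],[[0,0,0],[0,0,0],1],[[0,0,0],[0,0,0],1],[[0,0,0],[0,0,0],1],[[0,0,0],[0,0,0],1],[[0,0,0],[0,0,0],1]]'

```text
time: 20.42
position: [528.7, -164.4, 71.5]
tcp_rot: [[0.063, 0.998, -0.0], [0.998, -0.063, 0.0], [0.0, -0.0, -1.0]]
ft_force: [-0.6, 0.7, -0.2]
grip_width: 0.179
finger_force: 12.0
```

Emit:
arm_command --motion '[[[0,0,0],[0.04,0,0],1],[[0,0,0],[0,0,0],1],[[0,0,0],[0,0,0],1],[[0,0,0],[0,0,0],1],[[0,0,0],[0,0,0],1],[[0,0,0],[0,0,0],1],[[0,0,0],[0,0,0],1],[[0,0,0],[0,0,0],1]]'

```text
time: 21.08
position: [529.2, -164.3, 71.5]
tcp_rot: [[0.063, 0.998, -0.0], [0.998, -0.063, 0.0], [0.0, -0.0, -1.0]]
ft_force: [-0.1, -0.5, 0.2]
grip_width: 0.184
finger_force: 12.0
```

```bash
python3 -c "
from plant import env
s=env.read_state();print(s['position'],s['qvel'],s['finger_force']);print(env.sign_off())"
```

```text
[ 529.15571273 -164.3221697    71.53825726] [ 0.02513062  0.05332493  0.10748361 -0.0897284  -0.06327726 -0.05757918] 12.000004048459232
the job is handed in; nothing more can be done
None
```

I handed the job in at about 21 s: the shutter is at its end stop, and the long cuvette is held still and upright by its frosted faces at the middle of the beam, by my measurements within 1–2 mm. No verdict came back.

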